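# Put the tape away and seat the tray lid

### The arm

A 6-joint arm with a two-finger parallel gripper is mounted at the origin on a cart in front of the work surface, level with it; the furniture and walls round the work are solid. World frame = base frame: x ahead of the robot, y to its left, z up, the work surface at z = 0. Lengths are in mm, angles in rad, forces in N, time in s.
With the tool pointing down it reaches from about 350 to 975 mm from the base axis. Payload 7.1 kg.
Tool frame: the origin (TCP) lies at the very end of the fingers, on their centre line; the grasp point (between the pads) lies 19 mm behind it (ctrl.grasp_offset is the distance from the TCP to the grasp point, in mm); z points along the fingers, y is the line along which they close (so a half turn about z gives the same grasp; the last joint's range is limited). The gripper opens to 88 mm and grips with 3 to 60 N. Pads are 20 mm wide; open, the fingers measure 115 mm over their backs; the gripper's body (75 mm by 178 mm) begins 61 mm behind the grasp point.
Start: joints at [-1.336, 0.423, 1.63, -0, 1.089, -0.019], TCP at [156.946, -604.957, 222.675] pointing down, gripper open.
Joint ranges: [-3, 3], [-0.9, 2.11], [0.09, 2.58], [-1.31, 4.45], [0.11, 2.69], [-2.54, 2.54]. Speed limits (rad/s): [2.39, 2.39, 3.01, 3.14, 3.14, 3.14].

### API

Orientations are given as a rotation vector (axis times angle).
In Python, from workcell import ctrl, viewer, ticket, models gives the robot as it stands.
- The arm moves only by the tool play_rows, never from a script. Its arguments are lists of equal length, an entry for each row: "dp": the shift along the world's x, y, z in mm, a list of three; "yaw": the turn about the world's z in degrees. In form: {"dp": [[tx, ty, tz], ...], "yaw": [yaw, ...]}. A call has 1 to 8 rows; each row shifts and turns the commanded pose from where the row before left it; what a row does not reach is not made up. A row lasts 1/12 s, in which the tool goes at most 41.7 mm and 7.16 degrees, less where a joint would pass 70% of its speed; a pose out of reach is approached as far as the arm can. A call is refused whole if a number of a shift passes 41.7 or a number of a turn 7.16, either way. A call with a gripper value outside its range is refused whole. "gripper" is the closure, from 0 (fully open) to 1 (shut), set as the call begins (left out, the last holds). The fingers move at their own pace and stop on an object; the grip force is fixed at half the most. Time passes only in rows, so rows that do not move let the fingers close. It gives the time, the measured TCP pose, the force, the opening and the grip force at its end, in the units of the state.
- ctrl.get_obs(): the state, without advancing time (a new reading comes with each control period).
- viewer.get_image(name): name is "scene" or "side" or "wrist"; returns a dict with "pixels" (384x512x3 uint8, red, green, blue), "range_z" (384x512 float32, mm along the optical axis (not along the pixel's ray), 0 where there is no reading), "fx", "fy", "cx", "cy" (pixels), "T" (4x4, takes a point from camera to world coordinates); the wrist camera has in their place "hand_eye" (4x4, takes a point from camera to tool coordinates, whose origin is the TCP and whose axes are the flange's). Camera axes: x right, y up, looking along -z (the intrinsics and any distortion apply to the point x, -y, -z); pixel columns grow to the right and rows downward; lengths in mm; the calibration is good to about 2 mm. A picture is of the moment at which its call begins: read the wrist's pose just before it.
- ticket.close_job(): hands the job in; it is judged then, once.
Trained networks look in a picture, given as the dict that the camera call returned (one of the last four; its "shot" number tells which), for a name from the list of things; names that differ only in an ending like _2 or _b are one class to them, and where a whole thing is asked for, a point or a joint stands for the part that bears it (a point fixed in the world has none). Each returns a list of dicts, best first, with "conf" (0 to 1); they miss things now and then, are a little off and sometimes report something else, mostly with a low value. They report only what shows in the picture. A call takes as long as a camera call.
- models.look_for(picture, name): "bbox" ([centre column, centre row, width, height] in pixels, round what is visible of it).
- models.landmark_of(picture, name): "location" ([column, row] in pixels: a listed point, or the origin of a listed thing).
The state is a dict: "t": time; "qpos": joint angles; "qvel": joint speeds; "joint_torque": joint torques, N m; "ee_pos": TCP position; "orientation": TCP orientation; "ft_force": force on the tool from outside, world axes, zero at the start; "moment": the same for the moment, N m; "width": finger opening in mm; "grasp_force": force on a finger pad.
Only numpy, scipy, OpenCV 4.12 (cv2) and the standard library are available. Lean on these libraries where they do the work, as an engineer would, in place of code of your own. Each camera call takes 0.05 s, during which the arm holds its last target. There are 200 camera calls.

### The job

Put the small roll of paper tape that lies left of the tray into the open part of the wooden desk tray, then slide the sticky lid fully shut by gentle pushes at its two knobs in turn: pushed at one end only it binds in its track, and then must not be forced. When both ends meet the stop strip on the far wall, seat the lid with a firm push of about 20 N on a knob, held for a moment; never push it with over 30 N. Leave the other things where they are.

Things in the scene. Friction and masses are not known exactly. Their poses are not given: they have to be found in the camera images.
- tray: Fixed wooden tray, 202 (its x) x 300 (its y) x 41 mm high; origin at the centre of its underside, z up. +x points away from the robot, the way the lid closes; +y left. The near half (x -101 to -3 mm) has a fixed deck, top at 41 mm. Far wall: inner face at x = 95 mm, with a grey stop strip 250 mm long that stands out from it by 2 to 8 mm (not measured). Lips over the side tracks: tops at 41 mm.
- opening (a point): Point on the tray's inner floor, 4 mm above the desk, at x = 58, y = 0 mm of the tray: about the middle of the open part, which reaches from the lid's far edge to the stop strip (57 to 70 mm with the lid as found) and 256 mm across. Axes as the tray's. The roll goes here.
- lid: Sliding lid: loose wooden plate 105 (its x) x 278 (its y) x 5 mm, 0.3 to 0.7 kg, in the tray's tracks, underside 30 mm above the desk; origin at the centre of its underside, axes as the tray's when straight. It starts mostly under the deck (origin at x -29 to -23 mm in the tray's frame); shut when its far edge lies square on the stop strip: origin at x 34.5 to 40.5 mm, knobs 36 mm further.
- knob_left (a point): Left knob, half-way up: upright round peg on the lid, 14 mm in diameter, from 35 to 67 mm above the desk (26 mm of it above deck and lips), at (36, +100) mm in the lid's frame; this point is 51 mm above the desk. Push it from the robot's side with the fingers just above the deck. Free sliding takes about 1 to 8 N, freeing a wedged lid up to about 15 N; over 30 N on the lid is forcing it.
- knob_right (a point): The same for the right knob, at (36, -100) mm in the lid's frame. The lid has 1.5 to 2.9 mm of side play (unknown) on guides 60 mm long: pushed at one knob, that end runs ahead while the other about stays, until at some 0.015 to 0.06 rad the lid wedges and the force climbs; a push at the other knob frees it.
- roll_mid (a point): Centre of the small roll of paper tape that lies flat on the desk to the left of the tray, 43 mm in diameter, 15 mm high, 20 g, with a hole 24 mm wide; the point is 7.5 mm above its underside. Grasp across its rim.
- calculator: Desk calculator, 118 x 72 x 13 mm, a bystander; origin at the centre of its underside.
- sticky_notes: Block of sticky notes, 76 x 76 x 13 mm, a bystander; origin at the centre of its underside.
- phone: Phone lying screen up, 147 x 72 x 8 mm, a bystander; origin at the centre of its underside.

How it is judged (in metres and radians):
On the way, in this order (a step that is already met when the one before it is completed fails the run):
1. the roll lies in the tray, let go, while the lid is still open (x of roll_mid in the frame of tray between 0 and 0.095 m and y of roll_mid in the frame of tray between -0.128 and 0.128 m and z of roll_mid in the frame of tray below 0.022 m and contact force between the fingers and roll below 0.05 N and x of lid in the frame of tray below 0 m), for 0.2 s.
2. with both ends of the lid at the stop strip (lid square within 0.015 rad and bearing on the strip with more than 5 N), the fingers push it with more than 16 N (angle between the y axis of lid and the y axis of tray, either way round below 0.015 rad and contact force between lid and stop above 5 N and contact force between the fingers and lid above 16 N), for 0.2 s.
At the end, for the whole second after the job is handed in: The roll lies inside the tray under the lid, and the lid rests shut in its track where it was seated: its long (y) axis square to the tray within 0.015 rad and at least 32.5 mm along the tray's x (the strip stops it at 34.5 to 40.5 mm) (x of roll_mid in the frame of tray between 0 and 0.095 m and y of roll_mid in the frame of tray between -0.128 and 0.128 m and z of roll_mid in the frame of tray below 0.03 m and x of lid in the frame of tray above 0.0325 m and angle between the y axis of lid and the y axis of tray, either way round below 0.015 rad and z of lid in the frame of tray between 0.027 and 0.034 m and linear speed of lid below 0.01 m/s and linear speed of roll below 0.02 m/s); the robot touches nothing.
It fails at once if the lid is forced: the robot bears on it with more than 30 N (contact force between any of the fingers, the arm and lid above 30 N).
It fails at once if the calculator, the sticky notes or the phone is moved by more than 20 mm (distance of any of calculator, sticky_notes, phone from where it was at the start of the episode above 0.02 m).
It also fails if it takes over 72 s, if anything falls off the work surface, if the arm or the gripper's body presses on something with over 40 N, if the wrist force passes 120 N, or if a joint passes its speed limit or range.

## Working session

There is one attempt and no reset: what is moved stays moved. The work goes in short steps, Python scripts to look and compute and a tool call to move; the robot and the scene stay as the last step left them, time stands still between calls to the robot, and variables do not carry over. Pictures are saved under pics/ and viewed, at most 10 in all, crops included, and the job is handed in when it is done.

Besides the shell and the picture viewer there is one more tool, called after "Emit:" in YAML: its name, and indented under it one key for each argument. play_rows: Moves the arm, as the interface text tells. Its arguments: {"type":"object","properties":{"dp":{"type":"array"},"yaw":{"type":"array"},"gripper":{"type":"number"}},"required":["dp","yaw"]}

```bash
mkdir -p pics; cat > h.py <<'E'
import numpy as np, cv2
from workcell import ctrl, viewer, ticket, models
from scipy.spatial.transform import Rotation as R
def pix2w(p,u,v,T,d=None,z=None):
    r=np.array([(u-p['cx'])/p['fx'],-(v-p['cy'])/p['fy'],-1.0])
    if d is None:
        o=T[:3,3]; w=T[:3,:3]@r; d=(z-o[2])/w[2]
    return (T@np.append(r*d,1))[:3]
def shot(name):
    o=ctrl.get_obs(); p=viewer.get_image(name)
    if name=='wrist':
        W=np.eye(4); W[:3,:3]=R.from_rotvec(o['orientation']).as_matrix(); W[:3,3]=o['ee_pos']
        T=W@np.array(p['hand_eye'])
    else: T=np.array(p['T'])
    return p,T
def depth(p,u,v):
    a=p['range_z'][max(0,int(v)-1):int(v)+2,max(0,int(u)-1):int(u)+2]; a=a[a>0]
    return float(np.median(a)) if a.size else None
H={'opening':4,'knob_left':51,'knob_right':51,'roll_mid':7.5,'tray':0,'lid':30,'calculator':0,'sticky_notes':0,'phone':0}
def find(p,T,names=H):
    for n in names:
        for l in models.landmark_of(p,n)[:2]:
            u,v=l['location']; d=depth(p,u,v)
            print(n,round(l['conf'],2),np.round([u,v]),'planez',np.round(pix2w(p,u,v,T,z=H[n])),'depth',None if d is None else np.round(pix2w(p,u,v,T,d=d)))
def save(p,f): cv2.imwrite('pics/'+f,p['pixels'][:,:,::-1])
E
python3 - <<'E'
from h import *
print(ctrl.get_obs())
for c in('scene','side'):
    p,T=shot(c); print(c,[k for k in p],T[:3,3]); find(p,T); save(p,c+'0.png')
a=cv2.imread('pics/scene0.png');b=cv2.imread('pics/side0.png')
E
```

```text
{'t': 0.0, 'qpos': array([-1.33602190e+00,  4.23800299e-01,  1.63069445e+00, -2.34034678e-05,
        1.08862857e+00, -1.90337528e-02]), 'qvel': array([-1.83742397e-03,  1.65638185e-03,  7.82553796e-05, -3.28829296e-04,
        1.29880809e-03,  1.07464626e-03]), 'joint_torque': array([-3.78195313e-03, -5.44632447e+01, -2.73671472e+01,  6.40626973e-02,
        2.27712805e-02, -1.11693560e-04]), 'ee_pos': array([ 156.79866869, -604.4253544 ,  221.92527613]), 'orientation': array([-3.11481997e+00, -3.97436321e-01,  2.91085914e-04]), 'ft_force': array([-0.7232595 ,  0.66724073,  0.09284532]), 'moment': array([ 0.02955837, -0.01109366, -0.06654252]), 'grasp_force': 0.0, 'width': 87.65183655463329}
scene ['pixels', 'range_z', 'fx', 'fy', 'cx', 'cy', 'T', 'shot'] [  1.53812338 590.04360194 984.52668629]
opening 0.9 [226. 188.] planez [ 646. -108.    4.] depth [ 647. -109.    3.]
knob_left 0.7 [202. 203.] planez [637.  21.  51.] depth [637.  21.  51.]
knob_right 0.81 [260. 183.] planez [ 541. -154.   51.] depth [ 543. -156.   49.]
roll_mid 0.57 [162. 254.] planez [628. 214.   8.] depth [633.
[... 619 characters left out ...]
th [631. -80.   4.]
knob_left 0.93 [283. 180.] planez [630.  20.  51.] depth [633.  38.  41.]
knob_right 0.93 [262. 216.] planez [ 545. -172.   51.] depth [ 546. -169.   49.]
roll_mid 0.46 [275. 165.] planez [632. 205.   8.] depth [630. 191.  14.]
tray 0.82 [270. 211.] planez [581. -74.   0.] depth [ 574. -124.   33.]
lid 0.88 [261. 202.] planez [553. -74.  30.] depth [551. -89.  40.]
calculator 0.57 [262. 315.] planez [ 518. -466.   -0.] depth [ 516. -477.   11.]
sticky_notes 0.7 [290. 152.] planez [705. 327.   0.] depth [701. 307.  10.]
sticky_notes 0.58 [262. 214.] planez [556. -89.  -0.] depth [ 547. -167.   52.]
phone 0.59 [175. 283.] planez [ 329. -354.    0.] depth [ 330. -362.    7.]
```

View pics/scene0.png

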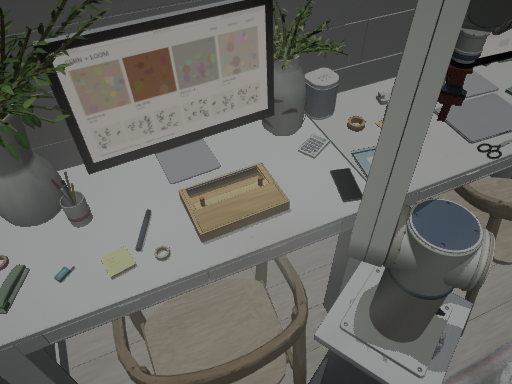

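Emit:
play_rows:
  dp:
    - [15, 30, 0]
    - [20, 35, 0]
    - [20, 35, 0]
    - [20, 35, 0]
    - [20, 35, 0]
    - [20, 35, 0]
    - [20, 35, 0]
    - [20, 35, 0]
  yaw: [0, 0, 0, 0, 0, 0, 0, 0]

```text
t: 1.67
ee_pos: [312.5, -328.3, 222.9]
orientation: [3.116, 0.397, 0.001]
ft_force: [-0.2, 0.2, -0.9]
width: 88.0
grasp_force: 0.0
```

Emit:
play_rows:
  dp:
    - [20, 35, 0]
    - [20, 35, 0]
    - [20, 35, 0]
    - [20, 35, 0]
    - [20, 35, 0]
    - [20, 35, 0]
    - [20, 35, 0]
    - [20, 35, 0]
  yaw: [0, 0, 0, 0, 0, 0, 0, 0]

```text
t: 2.33
ee_pos: [472.7, -48.0, 223.0]
orientation: [3.116, 0.398, 0.001]
ft_force: [0.4, -1.1, 0.6]
width: 87.6
grasp_force: 0.0
```

The picture shows the tray at about (234,204) with its knobs at (202,203) and (260,183), the roll at (162,253) and the sticky notes at (118,262). The monitor stands behind the tray.

```bash
python3 - <<'E'
from h import *
o=ctrl.get_obs();print(o['ee_pos'],R.from_rotvec(o['orientation']).as_matrix().round(3))
p,T=shot('wrist'); print(T.round(2)); find(p,T); save(p,'w0.png')
E
```

```text
[472.70419387 -47.96205834 223.02044911] [[ 0.968  0.251  0.001]
 [ 0.251 -0.968 -0.   ]
 [ 0.001  0.    -1.   ]]
[[ 2.5000e-01  9.3000e-01  2.6000e-01  5.4342e+02]
 [-9.7000e-01  2.4000e-01  7.0000e-02 -2.9500e+01]
 [ 0.0000e+00 -2.7000e-01  9.6000e-01  3.8476e+02]
 [ 0.0000e+00  0.0000e+00  0.0000e+00  1.0000e+00]]
opening 0.93 [337.  27.] planez [637. -97.   4.] depth [637. -97.   4.]
knob_right 0.63 [384. 131.] planez [ 547. -163.   51.] depth [ 547. -157.   66.]
tray 0.57 [298.  71.] planez [585. -70.   0.] depth [581. -66.  40.]
```

View pics/w0.png

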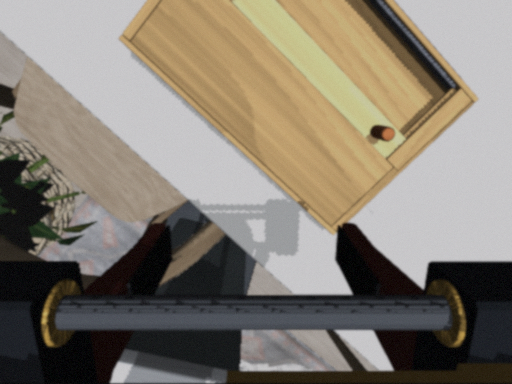

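The wrist view shows the deck, the right knob's top at (383,132) and part of the opening near (400,60). I'll turn the tool to line up with the tray and look from higher up.

Emit:
play_rows:
  dp:
    - [5, 16, 10]
    - [5, 16, 10]
    - [5, 16, 10]
    - [5, 16, 10]
    - [5, 16, 10]
    - [5, 16, 10]
    - [0, 0, 0]
    - [0, 0, 0]
  yaw: [-7, -7, -7, -7, -7, -7, 0, 0]

```text
t: 3.5
ee_pos: [502.1, 45.7, 282.9]
orientation: [-3.053, 0.741, -0.001]
ft_force: [-0.7, 0.2, -0.8]
width: 87.9
grasp_force: 0.0
```

```bash
python3 - <<'E'
from h import *
o=ctrl.get_obs();print(o['ee_pos'],R.from_rotvec(o['orientation']).as_matrix().round(3))
p,T=shot('wrist'); print(p['fx'],T[:3,3]); find(p,T,['opening','knob_left','knob_right','roll_mid','tray','lid','sticky_notes']); save(p,'w1.png')
E
```

```text
[502.11226554  45.6880083  282.93536396] [[ 0.889 -0.458  0.001]
 [-0.458 -0.889 -0.   ]
 [ 0.001 -0.    -1.   ]]
330.34251288251033 [567.02891887  12.35192402 444.68411345]
opening 0.8 [310.   0.] planez [ 638. -100.    4.] depth [ 638. -100.    4.]
knob_left 0.63 [220.  42.] planez [639.  16.  51.] depth [636.  16.  67.]
knob_right 0.75 [404.  38.] planez [ 549. -164.   51.] depth [ 550. -159.   63.]
roll_mid 0.9 [ 94. 127.] planez [632. 212.   8.] depth [633. 216.  -1.]
tray 0.77 [305.  59.] planez [582. -69.  -0.] depth [580. -61.  41.]
```

View pics/w1.png

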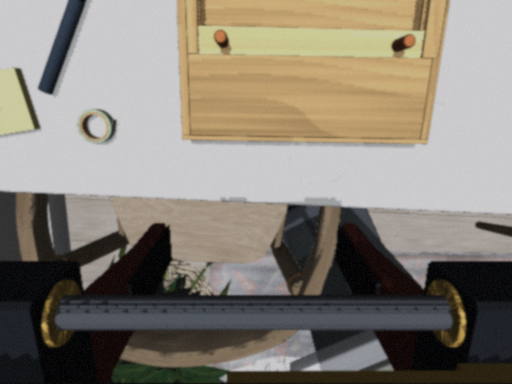

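The roll's ring is centred at (97,126), the knobs are at (221,38) and (405,41), and the sticky notes' edge is at about (35,130). I'll go above the roll, and fit the tray's edges from depth for its exact yaw.

Emit:
play_rows:
  dp:
    - [20, 25, -20]
    - [20, 25, -20]
    - [20, 25, -20]
    - [20, 25, -20]
    - [20, 25, -20]
    - [20, 25, -20]
    - [10, 16, -20]
    - [0, 0, 0]
  yaw: [0, 0, 0, 0, 0, 0, 0, 0]

```text
t: 4.57
ee_pos: [631.3, 214.1, 137.9]
orientation: [3.051, -0.741, -0.007]
ft_force: [-0.9, -0.1, -0.9]
width: 88.2
grasp_force: 0.0
```

```bash
python3 - <<'E'
from h import *
o=ctrl.get_obs();print(o['ee_pos'])
p,T=shot('wrist'); find(p,T,['roll_mid','sticky_notes','knob_left']); save(p,'w2.png')
# roll rim cloud
v,u=np.mgrid[0:384,0:512]; d=p['range_z']; 
def cloud(p,T):
    d=p['range_z']; P=np.stack([(u-p['cx'])/p['fx']*d,-(v-p['cy'])/p['fy']*d,-d,np.ones_like(d)],-1)@T.T
    return P[...,:3],d>0
P,m=cloud(p,T)
k=m&(P[...,2]>9)&(P[...,2]<25)&(np.hypot(P[...,0]-632,P[...,1]-212)<35)
q=P[k]; print('roll',len(q),q.mean(0),np.median(q[:,2]),cv2.minEnclosingCircle(q[:,:2].astype(np.float32)))
p,T=shot('scene'); P,m=cloud(p,T)
k=m&(P[...,2]>34)&(P[...,2]<46)&(np.hypot(P[...,0]-583,P[...,1]+70)<200)
q=P[k]; print('tray',len(q),np.median(q[:,2]),cv2.minAreaRect(q[:,:2].astype(np.float32)))
E
```

```text
[631.30021113 214.1302945  137.90621056]
roll_mid 0.67 [258. 183.] planez [629. 210.   8.] depth [627. 211.   0.]
sticky_notes 0.78 [123. 149.] planez [712. 305.  -0.] depth [711. 299.  13.]
knob_left 0.63 [499.  60.] planez [641.  15.  51.] depth [642.  20.  60.]
roll 973 [632.2619752  208.02165688  14.29241127] 14.512112515954584 ((631.6583251953125, 206.63232421875), 23.40289306640625)
tray 3231 40.27156573536331 ((583.7823486328125, -67.79689025878906), (300.97113037109375, 210.26409912109375), 61.517478942871094)
```

View pics/w2.png

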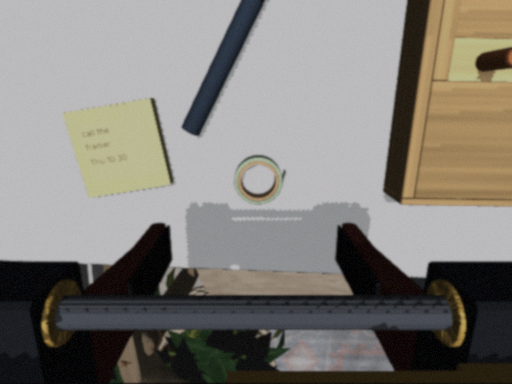

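The roll's ring is centred at (259,180) in the middle of the view, at (631,209) with its top at 14.5 mm, which agrees with the given size. The sticky notes' edge at column 170 leaves room for the finger. I'll grasp the roll and lift it.

Emit:
play_rows:
  dp:
    - [0, -3, -20]
    - [0, -2, -25]
    - [0, 0, -25]
    - [0, 0, -25]
    - [0, 0, -20]
    - [0, 0, -10]
    - [0, 0, -8]
    - [0, 0, 0]
  yaw: [-1, 0, 0, 0, 0, 0, 0, 0]

```text
t: 5.48
ee_pos: [631.7, 206.4, 9.5]
orientation: [3.045, -0.773, -0.001]
ft_force: [-0.9, 0.0, 0.3]
width: 87.7
grasp_force: 0.0
```

Emit:
play_rows:
  dp:
    - [0, 0, 0]
    - [0, 0, 0]
    - [0, 0, 0]
    - [0, 0, 0]
    - [0, 0, 0]
    - [0, 0, 0]
    - [0, 0, 0]
  yaw: [0, 0, 0, 0, 0, 0, 0]
  gripper: 0.7

```text
t: 6.07
ee_pos: [632.0, 207.1, 9.9]
orientation: [-3.045, 0.772, -0.0]
ft_force: [0.2, 1.2, 0.8]
width: 44.8
grasp_force: 0.1
```

Emit:
play_rows:
  dp:
    - [0, 0, 15]
    - [0, 0, 25]
    - [0, 0, 25]
    - [0, 0, 25]
    - [0, 0, 25]
    - [0, 0, 10]
    - [0, 0, 0]
  yaw: [0, 0, 0, 0, 0, 0, 0]

```text
t: 6.65
ee_pos: [633.8, 207.7, 138.4]
orientation: [-3.042, 0.771, -0.008]
ft_force: [1.0, -0.3, 0.1]
width: 41.6
grasp_force: 30.0
```

Emit:
play_rows:
  dp:
    - [0, -38, 0]
    - [0, -38, 0]
    - [0, -38, 0]
    - [0, -38, 0]
    - [0, -38, 0]
    - [0, -38, 0]
    - [0, -38, 0]
    - [0, 0, 0]
  yaw: [0, 0, 0, 0, 0, 0, 0, 0]

```text
t: 7.32
ee_pos: [630.9, -64.9, 133.2]
orientation: [3.042, -0.779, -0.002]
ft_force: [0.2, -0.4, 0.5]
width: 41.2
grasp_force: 30.0
```

```bash
python3 - <<'E'
from h import *
o=ctrl.get_obs();print(o['ee_pos'],o['width'],o['grasp_force'])
p,T=shot('wrist'); find(p,T,['roll_mid','opening','knob_right','knob_left']); save(p,'w3.png')
v,u=np.mgrid[0:384,0:512]
def cloud(p,T):
    d=p['range_z']; P=np.stack([(u-p['cx'])/p['fx']*d,-(v-p['cy'])/p['fy']*d,-d,np.ones_like(d)],-1)@T.T
    return P[...,:3],d>0
a=np.radians(-28.3); X=np.array([np.cos(a),np.sin(a)]); Y=np.array([-np.sin(a),np.cos(a)]); c=np.array([583.5,-69])
P,m=cloud(p,T); q=P[m]; l=np.c_[(q[:,:2]-c)@X,(q[:,:2]-c)@Y,q[:,2]]
print('far wall x (top):',[np.percentile(l[(l[:,2]>36)&(l[:,2]<46)&(l[:,0]>75)&(l[:,0]<120)&(abs(l[:,1]-yy)<15)][:,0],[2,98]).round(1) if ((l[:,2]>36)&(l[:,2]<46)&(l[:,0]>75)&(l[:,0]<120)&(abs(l[:,1]-yy)<15)).sum()>5 else None for yy in (-60,0,60,100)])
p,T=shot('scene'); P,m=cloud(p,T); q=P[m]; l=np.c_[(q[:,:2]-c)@X,(q[:,:2]-c)@Y,q[:,2]]
k=(l[:,2]>100)&(l[:,2]<300)&(abs(l[:,1])<150)&(l[:,0]>60); print('monitor', np.percentile(l[k],[1,50],axis=0).round())
for n,s in(('knob_left',1),('knob_right',-1)):
  pass
E
```

```text
[630.86292453 -64.85620735 133.19972994] 41.224494886533506 29.998877667203487
opening 0.87 [285. 159.] planez [ 637. -100.    4.] depth [ 637. -100.    4.]
knob_right 0.66 [412. 230.] planez [ 547. -162.   51.] depth [ 551. -160.   58.]
far wall x (top): [array([ 91.8, 103. ]), array([ 92.3, 102.8]), array([ 92.1, 102.9]), array([ 92.4, 102.9])]
monitor [[  65. -148.  131.]
 [ 215.   68.  215.]]
```

View pics/w3.png

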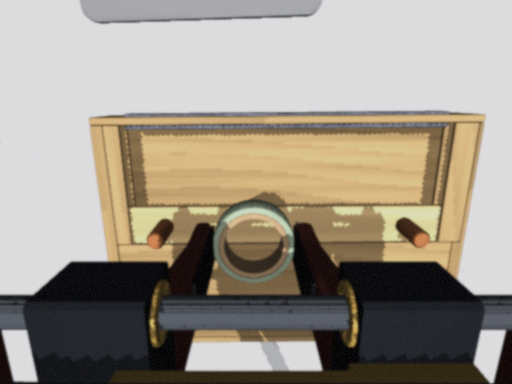

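The tray fills the view: the open part spans rows 130–205, the knobs are at (160,233) and (413,232), and the roll is held level with its ring at (254,240). The far wall is parallel to my assumed yaw of -28.3°. I'll move over the opening and lower.

Emit:
play_rows:
  dp:
    - [3, -15, 0]
    - [3, -15, 0]
    - [0, -5, 0]
    - [0, 0, -20]
    - [0, 0, -25]
    - [0, 0, -25]
    - [0, 0, -15]
    - [0, 0, 0]
  yaw: [0, 0, 0, 0, 0, 0, 0, 0]

```text
t: 8.28
ee_pos: [635.5, -94.0, 46.2]
orientation: [3.045, -0.773, -0.009]
ft_force: [-1.2, -0.3, 0.3]
width: 41.3
grasp_force: 30.0
```

Emit:
play_rows:
  dp:
    - [0, 0, 0]
    - [0, 0, 0]
  yaw: [0, 0]

```text
t: 8.45
ee_pos: [638.9, -94.3, 50.8]
orientation: [-3.045, 0.772, -0.003]
ft_force: [0.5, -0.2, -0.8]
width: 41.9
grasp_force: 30.0
```

```bash
python3 - <<'E'
from h import *
o=ctrl.get_obs();print(o['ee_pos'],o['ft_force'])
p,T=shot('wrist'); save(p,'w4.png')
E
```

```text
[638.87004172 -94.26273002  50.7635804 ] [ 0.51133503 -0.19590322 -0.81507354]
```

View pics/w4.png

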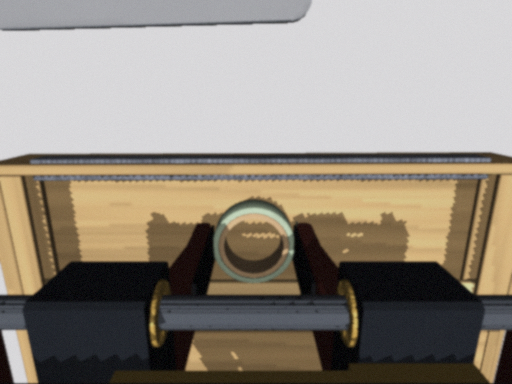

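The roll's ring at (255,240) is over the open part, in front of the stop strip at row 178. That puts it at tray x ≈ 59, y ≈ 4 mm. I'll lower it.

Emit:
play_rows:
  dp:
    - [0, 0, -12]
    - [0, 0, -12]
    - [0, 0, -7]
    - [0, 0, -3]
    - [0, 0, 0]
    - [0, 0, 0]
  yaw: [0, 0, 0, 0, 0, 0]

```text
t: 9.0
ee_pos: [637.7, -93.9, 15.1]
orientation: [3.045, -0.772, -0.001]
ft_force: [-0.4, -0.4, -0.2]
width: 41.9
grasp_force: 30.0
```

Emit:
play_rows:
  dp:
    - [0, 0, -1]
    - [0, 0, -1]
    - [0, 0, 0]
  yaw: [0, 0, 0]

```text
t: 9.25
ee_pos: [637.9, -93.9, 14.5]
orientation: [-3.045, 0.772, 0.0]
ft_force: [-3.2, 1.1, 8.8]
width: 41.2
grasp_force: 30.0
```

Emit:
play_rows:
  dp:
    - [0, 0, 0]
    - [0, 0, 0]
    - [0, 0, 0]
    - [0, 0, 0]
    - [0, 0, 0]
    - [0, 0, 0]
  yaw: [0, 0, 0, 0, 0, 0]
  gripper: 0.2

```text
t: 9.75
ee_pos: [637.9, -93.9, 13.5]
orientation: [3.045, -0.772, -0.0]
ft_force: [-0.4, 0.1, 0.6]
width: 70.1
grasp_force: 0.0
```

Emit:
play_rows:
  dp:
    - [0, 0, 15]
    - [0, 0, 25]
    - [0, 0, 25]
    - [0, 0, 25]
    - [0, 0, 15]
    - [0, 0, 0]
  yaw: [0, 0, 0, 0, 0, 0]

```text
t: 10.25
ee_pos: [640.6, -94.4, 123.7]
orientation: [-3.045, 0.772, -0.012]
ft_force: [0.9, -0.8, 1.3]
width: 70.0
grasp_force: 0.0
```

Emit:
play_rows:
  dp:
    - [-30, 15, 0]
    - [-30, 15, 0]
    - [-30, 15, 0]
    - [-30, 15, 5]
    - [-10, 5, 5]
    - [0, 0, 0]
    - [0, 0, 0]
    - [0, 0, 0]
  yaw: [0, 0, 0, 0, 0, 0, 0, 0]
  gripper: 1.0

```text
t: 10.92
ee_pos: [509.6, -29.3, 128.9]
orientation: [-3.045, 0.772, -0.003]
ft_force: [0.6, 0.3, -0.5]
width: 20.4
grasp_force: 0.0
```

```bash
cat >> h.py <<'E'
a=np.radians(-28.3); X=np.array([np.cos(a),np.sin(a)]); Y=np.array([-np.sin(a),np.cos(a)]); c=np.array([584.8,-69.7])
def loc(q): q=np.asarray(q,float); return np.c_[(q[...,:2].reshape(-1,2)-c)@X,(q[...,:2].reshape(-1,2)-c)@Y,q[...,2].reshape(-1)]
def cloud(p,T):
    v,u=np.mgrid[0:384,0:512]; d=p['range_z']
    P=np.stack([(u-p['cx'])/p['fx']*d,-(v-p['cy'])/p['fy']*d,-d,np.ones_like(d)],-1)@T.T
    return loc(P[d>0][:,:3])
def rep(l):
    m=lambda k:l[k]
    for s in(1,-1):
        k=(l[:,2]>55)&(l[:,2]<70)&(abs(l[:,1]-100*s)<15)&(l[:,0]>-15)&(l[:,0]<95)
        q=l[k]; print('knob',s,len(q),cv2.minEnclosingCircle(q[:,:2].astype(np.float32)) if len(q)>3 else '',q.mean(0).round(1) if len(q) else '')
    k=(l[:,2]>36)&(l[:,2]<46)&(abs(l[:,0])<110)&(abs(l[:,1])<160); q=l[k]
    print('tray extents',np.percentile(q[:,:2],[.3,99.7],axis=0).round(1).tolist())
E
python3 - <<'E'
from h import *
o=ctrl.get_obs();print(o['ee_pos'],loc(o['ee_pos']),o['width'],o['ft_force'])
p,T=shot('wrist'); l=cloud(p,T);rep(l)
q=l[(l[:,2]>8)&(l[:,2]<25)&(abs(l[:,1])<60)&(l[:,0]>32)&(l[:,0]<84)];print('roll',len(q),cv2.minEnclosingCircle(q[:,:2].astype(np.float32)),np.median(q[:,2]))
save(p,'w5.png'); p,T=shot('scene'); rep(cloud(p,T))
E
```

```text
[509.62803467 -29.34514101 128.91731861] [[-8.53189759e+01 -1.06602967e-01  1.28917319e+02]] 20.411760557535946 [ 0.63209762  0.28766145 -0.53648859]
knob 1 515 ((9.825353622436523, 99.6436996459961), 7.170107364654541) [ 9.5 98.1 64.6]
knob -1 514 ((8.705498695373535, -99.85157775878906), 7.340712547302246) [  8.6 -98.1  64.7]
tray extents [[-101.4, -148.8], [51.8, 149.0]]
roll 861 ((57.28650665283203, 2.9397735595703125), 22.03233528137207) 18.375441383721352
knob 1 20 ((6.850886344909668, 101.5699234008789), 6.532966136932373) [  6.6 102.3  63.6]
knob -1 18 ((6.6631269454956055, -96.91981506347656), 8.066059112548828) [  5.6 -96.4  64. ]
tray extents [[-104.3, -147.7], [97.8, 151.5]]
```

View pics/w5.png

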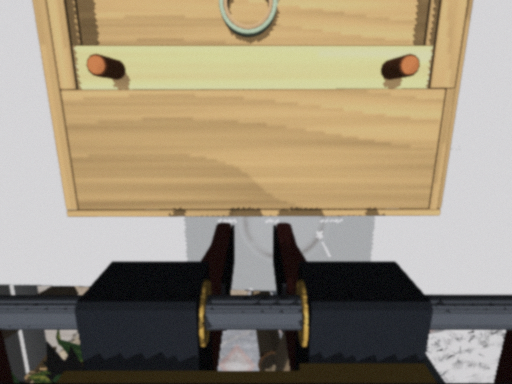

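The roll lies flat in the open part with its ring at (249,8), local (57,3), top at 18 mm. The knob tops are at (97,65) and (406,65), local x ≈ 9.7 and 8.6 at y = ±100. Next I'll go behind the left knob with the fingers closed.

Emit:
play_rows:
  dp:
    - [21, 11.5, -5]
    - [21, 11.5, -10]
    - [21, 11.5, -20]
    - [21, 11.5, -20]
    - [20.5, 11, -15]
    - [0, 0, -8]
    - [0, 0, -3]
    - [0, 0, 0]
  yaw: [0, 0, 0, 0, 0, 0, 0, 0]
  gripper: 1.0

```text
t: 11.68
ee_pos: [611.3, 27.5, 46.3]
orientation: [3.044, -0.772, -0.004]
ft_force: [-0.1, -0.9, -0.1]
width: 0.3
grasp_force: 0.0
```

Emit:
play_rows:
  dp:
    - [0, 0, 0]
    - [0, 0, 0]
  yaw: [0, 0]

```text
t: 11.85
ee_pos: [612.2, 27.4, 48.4]
orientation: [-3.045, 0.773, -0.001]
ft_force: [0.8, -0.1, 0.4]
width: 0.1
grasp_force: 0.0
```

```bash
python3 - <<'E'
from h import *
o=ctrl.get_obs();print(loc(o['ee_pos']).round(1),o['width'],o['ft_force'],R.from_rotvec(o['orientation']).as_matrix().round(3)[:2,0])
E
```

```text
[[-21.9  98.5  48.4]] 0.11376698552995236 [ 0.84393723 -0.11440973  0.43599757] [ 0.879 -0.477]
```

Emit:
play_rows:
  dp:
    - [5.3, -2.8, 0]
    - [4.4, -2.4, 0]
    - [1.8, -0.9, 0]
    - [1.3, -0.7, 0]
    - [1.3, -0.7, 0]
    - [1.3, -0.7, 0]
    - [0.9, -0.5, 0]
    - [0, 0, 0]
  yaw: [0, 0, 0, 0, 0, 0, 0, 0]

```text
t: 12.52
ee_pos: [628.5, 19.3, 47.6]
orientation: [3.045, -0.772, -0.001]
ft_force: [-4.2, 1.7, 3.2]
width: 0.7
grasp_force: 2.0
```

```bash
cat > s.py <<'E'
from h import *
o=ctrl.get_obs();f=np.array(o['ft_force']);print(o['t'],loc(o['ee_pos']).round(1),'Fx',f[:2]@X,'Fy',f[:2]@Y,'Fz',f[2])
E
python3 s.py
```

```text
12.5167 [[-3.7 99.1 47.6]] Fx -4.4746593061145505 Fy -0.4934922044576171 Fz 3.202389955844911
```

Emit:
play_rows:
  dp:
    - [0.9, -0.5, 0]
    - [0.9, -0.5, 0]
    - [0.9, -0.5, 0]
    - [0, 0, 0]
  yaw: [0, 0, 0, 0]

```text
t: 12.85
ee_pos: [631.7, 17.7, 47.6]
orientation: [3.045, -0.772, 0.0]
ft_force: [-3.3, 0.9, 1.7]
width: 0.5
grasp_force: 1.6
```

```bash
python3 s.py; python3 - <<'E'
from h import *
p,T=shot('wrist'); rep(cloud(p,T)); p,T=shot('scene'); rep(cloud(p,T))
E
```

```text
12.85 [[-0.1 99.1 47.6]] Fx -3.351534865251963 Fy -0.8037825482605669 Fz 1.7087584728907859
knob 1 1145 ((15.09682846069336, 99.1278305053711), 9.99999713897705) [16.9 99.3 64.8]
knob -1 0  
tray extents [[-98.6, -50.5], [101.4, 149.7]]
knob 1 26 ((-1.197664499282837, 101.33673858642578), 13.901552200317383) [ -8.3 101.7  62.1]
knob -1 16 ((7.218688011169434, -98.75607299804688), 7.435030460357666) [  7.5 -97.8  64.4]
tray extents [[-104.2, -147.4], [98.4, 151.2]]
```

Emit:
play_rows:
  dp:
    - [0.9, -0.5, 0]
    - [0.9, -0.5, 0]
    - [0.9, -0.5, 0]
    - [0, 0, 0]
  yaw: [0, 0, 0, 0]

```text
t: 13.28
ee_pos: [634.4, 16.2, 47.6]
orientation: [3.045, -0.772, 0.001]
ft_force: [-2.3, 0.4, 1.1]
width: 0.6
grasp_force: 1.2
```

```bash
python3 s.py
```

```text
13.2833 [[ 3.  99.2 47.6]] Fx -2.268447137171194 Fy -0.7387681222510487 Fz 1.113526816771772
```

Emit:
play_rows:
  dp:
    - [-8.8, 4.7, 2]
    - [-20.5, -34.1, 0]
    - [-20.5, -34.1, 0]
    - [-20.5, -34.1, 0]
    - [-20.5, -34.1, 0]
    - [-20.5, -34.1, 0]
    - [0, 0, 0]
    - [0, 0, 0]
  yaw: [0, 0, 0, 0, 0, 0, 0, 0]

```text
t: 13.95
ee_pos: [522.4, -151.0, 50.1]
orientation: [3.044, -0.778, 0.002]
ft_force: [-0.0, 0.2, 0.1]
width: 0.2
grasp_force: 0.0
```

```bash
python3 s.py
```

```text
13.95 [[ -16.4 -101.2   50.1]] Fx -0.09439414787345299 Fy 0.16207372936386719 Fz 0.12850441331030085
```

Emit:
play_rows:
  dp:
    - [5.3, -2.8, -1]
    - [1.8, -0.9, 0]
    - [1.8, -0.9, 0]
    - [1.8, -1.0, 0]
    - [1.8, -0.9, 0]
    - [1.8, -1.0, 0]
    - [1.8, -0.9, 0]
    - [1.8, -1.0, 0]
  yaw: [0, 0, 0, 0, 0, 0, 0, 0]

```text
t: 14.62
ee_pos: [540.5, -157.8, 48.4]
orientation: [-3.045, 0.77, 0.003]
ft_force: [-3.5, 3.4, 2.3]
width: 0.4
grasp_force: 2.0
```

```bash
python3 s.py
```

```text
14.6167 [[  2.7 -98.6  48.4]] Fx -4.699420337515783 Fy 1.3545693857218017 Fz 2.330760268734348
```

Emit:
play_rows:
  dp:
    - [1.3, -0.7, 0]
    - [1.3, -0.7, 0]
    - [1.3, -0.7, 0]
    - [1.3, -0.7, 0]
    - [1.3, -0.7, 0]
    - [0.9, -0.5, 0]
    - [0, 0, 0]
  yaw: [0, 0, 0, 0, 0, 0, 0]

```text
t: 15.2
ee_pos: [547.2, -162.1, 48.4]
orientation: [-3.044, 0.772, 0.004]
ft_force: [-5.1, 6.4, 3.1]
width: 0.6
grasp_force: 3.5
```

```bash
python3 s.py
```

```text
15.2 [[ 10.7 -99.2  48.4]] Fx -7.466675259441756 Fy 3.2033630629070395 Fz 3.0970707834737485
```

Emit:
play_rows:
  dp:
    - [-8.8, 4.7, 0]
    - [18.0, 35.5, 0]
    - [18.0, 35.5, 0]
    - [18.0, 35.5, 0]
    - [18.0, 35.5, 0]
    - [18.0, 35.5, 0]
    - [0, 0, 0]
    - [0, 0, 0]
  yaw: [0, 0, 0, 0, 0, 0, 0, 0]

```text
t: 15.87
ee_pos: [630.6, 21.1, 48.9]
orientation: [-3.046, 0.767, -0.004]
ft_force: [-0.4, -1.0, -0.8]
width: 0.3
grasp_force: 0.0
```

Emit:
play_rows:
  dp:
    - [4.4, -2.4, 0]
    - [1.8, -0.9, 0]
    - [1.8, -0.9, 0]
    - [1.8, -1.0, 0]
    - [1.8, -0.9, 0]
    - [1.8, -1.0, 0]
    - [1.8, -0.9, 0]
    - [1.8, -1.0, 0]
  yaw: [0, 0, 0, 0, 0, 0, 0, 0]

```text
t: 16.53
ee_pos: [646.0, 10.0, 48.5]
orientation: [3.045, -0.773, -0.001]
ft_force: [-3.2, 1.1, 1.8]
width: 0.6
grasp_force: 1.4
```

```bash
python3 s.py
```

```text
16.5333 [[16.1 99.2 48.5]] Fx -3.324550371557306 Fy -0.5918353773784173 Fz 1.8160209201648956
```

Emit:
play_rows:
  dp:
    - [1.3, -0.7, 0]
    - [1.3, -0.7, 0]
    - [0, 0, 0]
  yaw: [0, 0, 0]

```text
t: 16.78
ee_pos: [649.3, 8.8, 48.6]
orientation: [-3.045, 0.772, -0.001]
ft_force: [-0.5, 0.9, -0.9]
width: 0.1
grasp_force: 0.6
```

Emit:
play_rows:
  dp:
    - [-8.8, 4.7, 0]
    - [-19.8, -34.5, 0]
    - [-19.8, -34.5, 0]
    - [-19.8, -34.5, 0]
    - [-19.8, -34.5, 0]
    - [-19.8, -34.5, 0]
    - [0, 0, 0]
    - [0, 0, 0]
  yaw: [0, 0, 0, 0, 0, 0, 0, 0]

```text
t: 17.45
ee_pos: [540.7, -160.3, 49.1]
orientation: [3.044, -0.778, 0.002]
ft_force: [0.8, -0.1, 0.1]
width: 0.4
grasp_force: 0.0
```

Emit:
play_rows:
  dp:
    - [4.4, -2.4, 0]
    - [1.8, -0.9, 0]
    - [1.8, -0.9, 0]
    - [1.8, -1.0, 0]
    - [1.8, -0.9, 0]
    - [1.8, -1.0, 0]
    - [1.8, -0.9, 0]
    - [1.8, -1.0, 0]
  yaw: [0, 0, 0, 0, 0, 0, 0, 0]

```text
t: 18.12
ee_pos: [557.9, -167.1, 48.5]
orientation: [-3.045, 0.771, 0.002]
ft_force: [-2.7, 3.0, 2.5]
width: 0.3
grasp_force: 1.9
```

```bash
python3 s.py
```

```text
18.1167 [[ 22.5 -98.5  48.5]] Fx -3.790573027962105 Fy 1.374742011763295 Fz 2.4543313144093415
```

Emit:
play_rows:
  dp:
    - [1.3, -0.7, 0]
    - [1.3, -0.7, 0]
    - [0, 0, 0]
  yaw: [0, 0, 0]

```text
t: 18.37
ee_pos: [561.2, -169.3, 48.5]
orientation: [-3.045, 0.772, -0.001]
ft_force: [-1.5, 2.5, 0.3]
width: 0.2
grasp_force: 1.0
```

Emit:
play_rows:
  dp:
    - [-8.8, 4.7, 0]
    - [18.0, 35.5, 0]
    - [18.0, 35.5, 0]
    - [18.0, 35.5, 0]
    - [18.0, 35.5, 0]
    - [18.0, 35.5, 0]
    - [0, 0, 0]
    - [0, 0, 0]
  yaw: [0, 0, 0, 0, 0, 0, 0, 0]

```text
t: 19.03
ee_pos: [642.7, 14.8, 48.8]
orientation: [-3.046, 0.767, -0.003]
ft_force: [-0.6, -0.6, -0.8]
width: 0.7
grasp_force: 0.0
```

Emit:
play_rows:
  dp:
    - [4.4, -2.4, 0]
    - [1.8, -0.9, 0]
    - [1.8, -0.9, 0]
    - [1.8, -1.0, 0]
    - [1.8, -0.9, 0]
    - [1.8, -1.0, 0]
    - [1.8, -0.9, 0]
    - [1.8, -1.0, 0]
  yaw: [0, 0, 0, 0, 0, 0, 0, 0]

```text
t: 19.7
ee_pos: [658.5, 3.7, 48.5]
orientation: [3.045, -0.773, -0.002]
ft_force: [-2.9, 0.9, 1.1]
width: 0.2
grasp_force: 1.4
```

Emit:
play_rows:
  dp:
    - [1.3, -0.7, 0]
    - [1.3, -0.7, 0]
    - [0, 0, 0]
  yaw: [0, 0, 0]

```text
t: 19.95
ee_pos: [661.9, 2.4, 48.6]
orientation: [3.045, -0.772, 0.001]
ft_force: [-1.8, -0.6, -0.6]
width: 0.6
grasp_force: 0.6
```

```bash
python3 s.py
```

```text
19.95 [[ 33.7 100.   48.6]] Fx -1.2737210595317294 Fy -1.388481735224278 Fz -0.6050850574609932
```

Emit:
play_rows:
  dp:
    - [-8.8, 4.7, 0]
    - [-19.8, -34.5, 0]
    - [-19.8, -34.5, 0]
    - [-19.8, -34.5, 0]
    - [-19.8, -34.5, 0]
    - [-19.8, -34.5, 0]
    - [0, 0, 0]
    - [0, 0, 0]
  yaw: [0, 0, 0, 0, 0, 0, 0, 0]

```text
t: 20.62
ee_pos: [553.1, -166.8, 49.1]
orientation: [3.044, -0.778, 0.002]
ft_force: [1.1, 0.4, 0.2]
width: 0.7
grasp_force: 0.0
```

Emit:
play_rows:
  dp:
    - [4.4, -2.4, 0]
    - [1.8, -0.9, 0]
    - [1.8, -0.9, 0]
    - [1.8, -1.0, 0]
    - [1.8, -0.9, 0]
    - [1.8, -1.0, 0]
    - [1.8, -0.9, 0]
    - [1.8, -1.0, 0]
  yaw: [0, 0, 0, 0, 0, 0, 0, 0]

```text
t: 21.28
ee_pos: [570.7, -174.0, 48.5]
orientation: [-3.045, 0.772, 0.001]
ft_force: [-2.4, 2.0, 1.4]
width: 0.4
grasp_force: 1.6
```

Emit:
play_rows:
  dp:
    - [1.3, -0.7, 0]
    - [1.3, -0.7, 0]
    - [0, 0, 0]
  yaw: [0, 0, 0]

```text
t: 21.53
ee_pos: [573.6, -175.9, 48.6]
orientation: [3.045, -0.773, 0.0]
ft_force: [-2.0, 1.3, -0.9]
width: 0.8
grasp_force: 0.9
```

Emit:
play_rows:
  dp:
    - [-8.8, 4.7, 0]
    - [18.0, 35.5, 0]
    - [18.0, 35.5, 0]
    - [18.0, 35.5, 0]
    - [18.0, 35.5, 0]
    - [18.0, 35.5, 0]
    - [0, 0, 0]
    - [0, 0, 0]
  yaw: [0, 0, 0, 0, 0, 0, 0, 0]

```text
t: 22.2
ee_pos: [655.3, 8.5, 48.9]
orientation: [-3.046, 0.767, -0.003]
ft_force: [-0.1, 0.3, -0.0]
width: 0.4
grasp_force: 0.0
```

Emit:
play_rows:
  dp:
    - [4.4, -2.4, 0]
    - [1.8, -0.9, 0]
    - [1.8, -0.9, 0]
    - [1.8, -1.0, 0]
    - [1.8, -0.9, 0]
    - [1.8, -1.0, 0]
    - [1.8, -0.9, 0]
    - [1.8, -1.0, 0]
  yaw: [0, 0, 0, 0, 0, 0, 0, 0]

```text
t: 22.87
ee_pos: [671.1, -2.7, 48.5]
orientation: [3.045, -0.773, -0.002]
ft_force: [-3.8, 1.5, 1.3]
width: 0.4
grasp_force: 1.6
```

```bash
python3 s.py
```

```text
22.8667 [[44.3 99.9 48.5]] Fx -4.056534646311199 Fy -0.535034639459439 Fz 1.2609540396755679
```

Emit:
play_rows:
  dp:
    - [1.3, -0.7, 0]
    - [1.3, -0.7, 0]
    - [0, 0, 0]
  yaw: [0, 0, 0]

```text
t: 23.12
ee_pos: [674.5, -4.0, 48.5]
orientation: [3.045, -0.772, 0.001]
ft_force: [-1.6, 0.4, 0.0]
width: 0.3
grasp_force: 0.7
```

Emit:
play_rows:
  dp:
    - [-8.8, 4.7, 0]
    - [-19.8, -34.5, 0]
    - [-19.8, -34.5, 0]
    - [-19.8, -34.5, 0]
    - [-19.8, -34.5, 0]
    - [-19.8, -34.5, 0]
    - [0, 0, 0]
    - [0, 0, 0]
  yaw: [0, 0, 0, 0, 0, 0, 0, 0]

```text
t: 23.78
ee_pos: [565.8, -173.2, 49.1]
orientation: [3.044, -0.778, 0.002]
ft_force: [0.1, -0.8, -0.9]
width: 0.4
grasp_force: 0.0
```

Emit:
play_rows:
  dp:
    - [4.4, -2.4, 0]
    - [1.8, -0.9, 0]
    - [1.8, -0.9, 0]
    - [1.8, -1.0, 0]
    - [1.8, -0.9, 0]
    - [1.8, -1.0, 0]
    - [1.8, -0.9, 0]
    - [0.9, -0.5, 0]
  yaw: [0, 0, 0, 0, 0, 0, 0, 0]

```text
t: 24.45
ee_pos: [582.6, -179.9, 48.5]
orientation: [-3.045, 0.772, 0.001]
ft_force: [-2.5, 2.2, -0.4]
width: 0.4
grasp_force: 1.4
```

```bash
python3 s.py;  python3 - <<'E'
from h import *
p,T=shot('wrist'); rep(cloud(p,T)); p,T=shot('scene'); rep(cloud(p,T))
E
```

```text
24.45 [[ 50.3 -98.1  48.5]] Fx -3.2559663625666335 Fy 0.70680283905203 Fz -0.41016943190067334
knob 1 0  
knob -1 1134 ((66.17510986328125, -98.01004028320312), 10.344231605529785) [ 67.5 -99.2  64.8]
tray extents [[-39.6, -149.1], [101.9, 53.6]]
knob 1 19 ((64.90357971191406, 101.23173522949219), 6.600339412689209) [ 64.  101.3  63.6]
knob -1 27 ((47.994361877441406, -95.21846008300781), 13.801267623901367) [ 44.3 -93.1  63.4]
tray extents [[-104.5, -147.4], [99.8, 151.3]]
```

Emit:
play_rows:
  dp:
    - [-8.8, 4.7, 0]
    - [18.0, 35.5, 0]
    - [18.0, 35.5, 0]
    - [18.0, 35.5, 0]
    - [18.0, 35.5, 0]
    - [18.0, 35.5, 0]
    - [0, 0, 0]
    - [0, 0, 0]
  yaw: [0, 0, 0, 0, 0, 0, 0, 0]

```text
t: 25.22
ee_pos: [664.3, 3.9, 48.7]
orientation: [-3.046, 0.767, -0.003]
ft_force: [-0.5, -0.9, 1.1]
width: 0.3
grasp_force: 0.0
```

Emit:
play_rows:
  dp:
    - [4.4, -2.4, 0]
    - [3.5, -1.9, 0]
    - [1.8, -0.9, 0]
    - [1.3, -0.7, 0]
    - [1.3, -0.7, 0]
    - [0.9, -0.5, 0]
    - [0.9, -0.5, 0]
    - [0.9, -0.5, 0]
  yaw: [0, 0, 0, 0, 0, 0, 0, 0]

```text
t: 25.88
ee_pos: [677.8, -6.3, 48.4]
orientation: [3.045, -0.772, -0.003]
ft_force: [-3.6, 0.3, 1.2]
width: 0.3
grasp_force: 1.7
```

```bash
python3 s.py
```

```text
25.8833 [[51.8 99.9 48.4]] Fx -3.326940288228352 Fy -1.5027435408425966 Fz 1.2258856644986267
```

Emit:
play_rows:
  dp:
    - [0.9, -0.5, 0]
    - [0.9, -0.5, 0]
    - [0, 0, 0]
  yaw: [0, 0, 0]

```text
t: 26.13
ee_pos: [680.6, -7.1, 48.5]
orientation: [3.045, -0.772, 0.0]
ft_force: [-2.2, -0.0, -0.8]
width: 0.5
grasp_force: 0.9
```

```bash
python3 s.py
```

```text
26.1333 [[ 54.7 100.5  48.5]] Fx -1.9496921727759884 Fy -1.089558435429659 Fz -0.7883040960565886
```

Emit:
play_rows:
  dp:
    - [-8.8, 4.7, 0]
    - [-19.8, -34.5, 0]
    - [-19.8, -34.5, 0]
    - [-19.8, -34.5, 0]
    - [-19.8, -34.5, 0]
    - [-19.8, -34.5, 0]
    - [0, 0, 0]
    - [0, 0, 0]
  yaw: [0, 0, 0, 0, 0, 0, 0, 0]

```text
t: 26.8
ee_pos: [572.1, -176.5, 49.1]
orientation: [3.044, -0.778, 0.002]
ft_force: [-0.1, 0.6, 0.3]
width: 0.9
grasp_force: 0.0
```

Emit:
play_rows:
  dp:
    - [4.4, -2.4, 0]
    - [4.4, -2.4, 0]
    - [1.8, -0.9, 0]
    - [0.9, -0.5, 0]
    - [0.9, -0.5, 0]
    - [0.9, -0.5, 0]
    - [0.9, -0.5, 0]
    - [0, 0, 0]
  yaw: [0, 0, 0, 0, 0, 0, 0, 0]

```text
t: 27.47
ee_pos: [587.1, -182.3, 48.5]
orientation: [-3.045, 0.772, -0.0]
ft_force: [-1.3, 3.2, 0.5]
width: 0.5
grasp_force: 1.2
```

```bash
python3 s.py
```

```text
27.4667 [[ 55.4 -98.1  48.5]] Fx -2.648144480057062 Fy 2.2244972187692604 Fz 0.5369822766528622
```

Still sliding freely, so I'll keep pushing the right end in small steps.

Emit:
play_rows:
  dp:
    - [0.9, -0.5, 0]
    - [0.9, -0.5, 0]
    - [0, 0, 0]
  yaw: [0, 0, 0]

```text
t: 27.72
ee_pos: [587.2, -182.5, 48.4]
orientation: [-3.044, 0.772, 0.006]
ft_force: [-5.4, 7.2, 4.9]
width: 0.7
grasp_force: 4.1
```

```bash
python3 s.py
```

```text
27.7167 [[ 55.6 -98.2  48.4]] Fx -8.192449668255636 Fy 3.770531776830937 Fz 4.856402030304138
```

Emit:
play_rows:
  dp:
    - [-8.8, 4.7, 0]
    - [18.0, 35.5, 0]
    - [18.0, 35.5, 0]
    - [18.0, 35.5, 0]
    - [18.0, 35.5, 0]
    - [18.0, 35.5, 0]
    - [0, 0, 0]
    - [0, 0, 0]
  yaw: [0, 0, 0, 0, 0, 0, 0, 0]

```text
t: 28.38
ee_pos: [671.0, 0.4, 48.8]
orientation: [-3.047, 0.767, -0.004]
ft_force: [-0.3, -0.2, -0.6]
width: 0.7
grasp_force: 0.0
```

Emit:
play_rows:
  dp:
    - [4.4, -2.4, 0]
    - [4.4, -2.4, 0]
    - [0.9, -0.5, 0]
    - [0.9, -0.5, 0]
    - [0.9, -0.5, 0]
    - [0.9, -0.5, 0]
    - [0, 0, 0]
  yaw: [0, 0, 0, 0, 0, 0, 0]

```text
t: 28.97
ee_pos: [680.8, -8.5, 48.4]
orientation: [3.044, -0.773, -0.005]
ft_force: [-3.9, 0.7, 2.9]
width: 0.6
grasp_force: 1.9
```

```bash
python3 s.py
```

```text
28.9667 [[55.6 99.4 48.4]] Fx -3.768422993490327 Fy -1.233697654521694 Fz 2.9287184879076866
```

Emit:
play_rows:
  dp:
    - [0.9, -0.5, 0]
    - [0.9, -0.5, 0]
    - [0, 0, 0]
  yaw: [0, 0, 0]

```text
t: 29.22
ee_pos: [681.0, -8.6, 48.3]
orientation: [3.045, -0.773, -0.01]
ft_force: [-11.4, 3.9, 6.9]
width: 0.4
grasp_force: 5.2
```

```bash
python3 s.py
```

```text
29.2167 [[55.7 99.4 48.3]] Fx -11.862608670470632 Fy -1.9580465712292918 Fz 6.881704339356116
```

Both ends now meet the stop (right 55.6, left 55.7). Next is the firm push.

Emit:
play_rows:
  dp:
    - [0.5, -0.2, 0]
    - [0.4, -0.2, 0]
    - [0, 0, 0]
  yaw: [0, 0, 0]

```text
t: 29.47
ee_pos: [681.0, -8.7, 48.2]
orientation: [3.044, -0.773, -0.013]
ft_force: [-13.3, 4.9, 9.3]
width: 0.5
grasp_force: 6.7
```

```bash
python3 s.py
```

```text
29.4667 [[55.8 99.4 48.2]] Fx -14.087601974321958 Fy -1.9923420023090515 Fz 9.31018959120838
```

Emit:
play_rows:
  dp:
    - [0.6, -0.3, 0]
    - [0.5, -0.3, 0]
    - [0, 0, 0]
    - [0, 0, 0]
  yaw: [0, 0, 0, 0]

```text
t: 29.8
ee_pos: [681.1, -8.7, 48.2]
orientation: [3.045, -0.772, -0.016]
ft_force: [-16.4, 8.2, 11.9]
width: 0.5
grasp_force: 8.7
```

```bash
python3 s.py
```

```text
29.8 [[55.9 99.4 48.2]] Fx -18.289909432864786 Fy -0.5379121882379936 Fz 11.867966657784777
```

Emit:
play_rows:
  dp:
    - [0.3, -0.1, 0]
    - [0, 0, 0]
    - [0, 0, 0]
    - [0, 0, 0]
    - [0, 0, 0]
    - [0, 0, 0]
  yaw: [0, 0, 0, 0, 0, 0]

```text
t: 30.3
ee_pos: [681.1, -8.7, 48.2]
orientation: [3.044, -0.772, -0.017]
ft_force: [-16.9, 7.9, 14.2]
width: 0.2
grasp_force: 9.1
```

```bash
python3 s.py; python3 - <<'E'
from h import *
p,T=shot('scene'); rep(cloud(p,T)); p,T=shot('side'); rep(cloud(p,T))
E
```

```text
30.3 [[55.9 99.4 48.2]] Fx -18.669132443026953 Fy -1.0525541198304467 Fz 14.216383863766003
knob 1 25 ((52.9301643371582, 101.71719360351562), 14.416714668273926) [ 47.3 102.4  62.3]
knob -1 16 ((71.2041244506836, -98.10958862304688), 7.025847434997559) [ 69.9 -97.9  63.9]
tray extents [[-104.8, -147.6], [98.8, 151.3]]
knob 1 53 ((61.84716033935547, 93.6082763671875), 16.78025245666504) [62.5 91.8 63.3]
knob -1 14 ((74.23189544677734, -103.04840087890625), 6.456174373626709) [  73.7 -102.8   65.6]
tray extents [[-102.5, -152.9], [99.8, 148.4]]
```

Emit:
play_rows:
  dp:
    - [-3, 1.6, 0]
    - [-5, 2.7, 0]
    - [-15, 8, 5]
    - [-20, 10, 20]
    - [-30, 0, 30]
    - [-30, -40, 20]
    - [-30, -40, 10]
    - [-5, -20, 0]
  yaw: [0, 0, 0, 0, 0, 0, 0, 0]

```text
t: 31.07
ee_pos: [559.0, -73.2, 128.8]
orientation: [3.045, -0.771, 0.003]
ft_force: [0.4, -0.5, -0.3]
width: 0.1
grasp_force: 0.0
```

Emit:
play_rows:
  dp:
    - [0, 0, 0]
    - [0, 0, 0]
  yaw: [0, 0]

```text
t: 31.23
ee_pos: [561.6, -72.6, 127.4]
orientation: [-3.044, 0.776, -0.003]
ft_force: [0.1, 1.1, 0.3]
width: 0.2
grasp_force: 0.0
```

```bash
python3 s.py; python3 - <<'E'
from h import *
p,T=shot('wrist'); rep(cloud(p,T)); save(p,'w6.png')
E
```

```text
31.2333 [[-19.  -13.5 127.4]] Fx -0.4395828733849128 Fy 1.0621369558884517 Fz 0.31184399936721646
knob 1 532 ((73.20094299316406, 99.63664245605469), 7.693654537200928) [73.2 97.7 64.4]
knob -1 498 ((73.43563842773438, -99.97672271728516), 7.279315948486328) [ 73.2 -98.5  64.9]
tray extents [[-100.3, -148.9], [101.1, 149.2]]
```

View pics/w6.png

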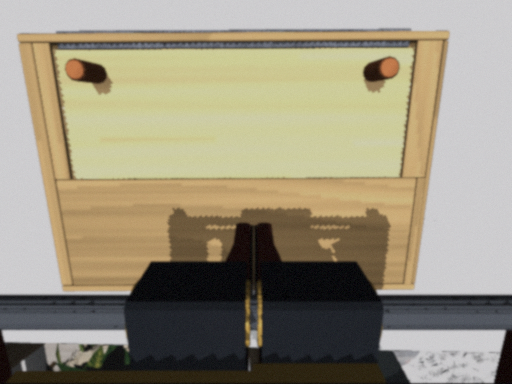

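The lid is shut and square. Its far edge lies along the strip at row 46, and the knobs at (76,69) and (388,68) are both at x ≈ 73.3 mm.

```bash
python3 -c "
from workcell import ticket; print(ticket.close_job())"
```

```text
the job is handed in; nothing more can be done
None
```

The roll is in the tray under the lid; the lid is shut and square against the stop strip, seated with a held push of about 19–23 N on the left knob, and the job is handed in (no verdict was shown).

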